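# Turn the heating up to its limiter by the outer ring only, and send

## Robot

A 6-joint arm with a two-finger parallel gripper is mounted at the origin on the work surface. World frame = base frame: x ahead of the robot, y to its left, z up, the work surface at z = 0. Lengths are in m, angles in rad, forces in N, time in s.
With the tool pointing down it reaches from about 0.35 to 0.85 m from the base axis. Payload 8.1 kg.
Tool frame: the origin (TCP) lies between the finger pads; the fingertips stand env.tip_extent ahead of it and the grasp point (between the pads) is the TCP (env.tip_extent is the distance from the TCP to the fingertips, in m); z points along the fingers, y is the line along which they close (so a half turn about z gives the same grasp; the last joint's range is limited). The gripper opens to 85 mm and grips with 20 to 120 N. Pads are 22 mm wide; open, the fingers measure 114 mm over their backs; the gripper's body (76 mm by 85 mm) begins 54 mm behind the grasp point. The pads swing forward as they close: fully open they stand 13 mm farther back than shut.
Start: joints at [-1.343, 0.13, 1.488, -0, 1.523, -0.085], TCP at [0.185, -0.571, 0.25] pointing down, gripper open.
Joint ranges: [-2.96, 2.96], [-0.89, 2.26], [0.02, 2.5], [-1.34, 4.48], [0, 2.73], [-2.66, 2.66]. Speed limits (rad/s): [2.39, 2.39, 2.79, 3.14, 3.14, 3.14].

## Interface

Orientations are given as [roll, pitch, yaw] about the fixed x, y, z axes, in that order (R = Rz(yaw) Ry(pitch) Rx(roll)).
In Python, from workcell import env gives the robot as it stands.
- The arm moves only by the tool move_arm, never from a script. Its argument "commands" is a list of rows, each a list of 7 numbers: the shift along the tool's x, y, z in normalised numbers (1 is 600 mm), then the turn, a rotation vector about the tool's x, y, z in fractions of the full range, 1 being 360 degrees, then the opening, from 0 (shut) to 1 (fully open). A call has 1 to 12 rows; each row is the pose to reach, as a shift and turn from the pose commanded when the call began, along the tool's axes at that moment; what a row does not reach only later rows make up. A row lasts 1/12 s, in which the tool goes at most 41.7 mm and 7.16 degrees, less where a joint would pass 70% of its speed; a pose out of reach is approached as far as the arm can. Shift and turn numbers lie between -1 and 1, and a call with a number outside is refused. A call with a gripper value outside its range is refused whole. The fingers move at their own pace and stop on an object; the grip force is fixed at half the most. Time passes only in rows, so rows that repeat a pose let the fingers close. It gives the time, the measured TCP pose, the force, the opening and the grip force at its end, in the units of the state.
- env.get_state(): the state, without advancing time (a new reading comes with each control period).
- env.grab_frame(name): name is "side" or "top" or "wrist"; returns the picture (384x512x3 uint8, red, green, blue); there is no depth.
- env.camera_model(name): a dict with "fx", "fy", "cx", "cy" (pixels), "T" (4x4, takes a point from camera to world coordinates). Camera axes: x right, y down, z forward; pixel columns grow to the right and rows downward; lengths in m; the calibration is good to about 2 mm. The wrist camera is an equidistant fisheye: a pixel r from the principal point sees the ray r / f radians off the axis. A picture is of the moment at which its call begins: read the wrist's pose just before it. camera_model takes no time and is no camera call; for the wrist camera it gives the pose at the moment of the call.
- env.finish_job(): hands the job in; it is judged then, once.
The state is a dict: "clock": time; "joint_pos": joint angles; "joint_velocities": joint speeds; "effort": joint torques, N m; "ee_pos": TCP position; "eef_rot": TCP orientation; "ft_force": force on the tool from outside, world axes, zero at the start; "moment": the same for the moment, N m; "width": opening from 0.0 (shut) to 1.0 (fully open); "finger_force": force on a finger pad.
Only numpy, scipy, OpenCV 4.12 (cv2) and the standard library are available. Lean on these libraries where they do the work, as an engineer would, in place of code of your own. Each camera call takes 0.05 s, during which the arm holds its last target. There are 200 camera calls.

## Task

Turn the heating up: on the white heating programmer, turn only the dark outer ring clockwise until its yellow pointer nose rests against the red limiter clip, feeling for the contact so that the clip is not pushed along, and without turning the silver hours knob in its middle. Then press the blue send button fully down, not hard, let it come back up and move clear, leaving everything else on the shelf where it is.

Things in the scene. Friction and masses are not known exactly. Their poses are not given: they have to be found in the camera images.
- programmer: white heating programmer (room thermostat), a flat case 118 mm (x) by 176 mm (y) by 33 mm high, fixed to the glass by suction feet. Origin: centre of the underside; z up, x points away from its front edge. Its flat top (deck) is at z = 33 mm. Dual knob at (0, 30) mm, send button at (-34, -56) mm; the display lies flat in the deck
- knob_axis (a point): common axis of the two knobs at deck height (33 mm over the glass), fixed to the case. Heights over the deck: red clip 0 to 7 mm (35 to 45 mm from the axis), skirt of the outer ring 1 to 6 mm (diameter 68), its pointer nose 1 to 6 mm (out to 45 mm from the axis), its grip 6 to 26 mm (diameter 54), inner knob 28 to 44 mm (diameter 28)
- ring_grip (a point): on the knob axis, 16 mm over the deck: mid-height of the dark knurled grip of the outer ring (diameter 54 mm). Pads between 8 and 25 mm over the deck hold the outer ring alone and pass above nose and clip. The ring stays where it is left (friction about 0.08 N m) and turns evenly up to the clip
- pointer (a point): on the outer ring's yellow pointer nose (5 mm wide), 40 mm from the axis, 3.5 mm over the deck: middle of its clockwise face, which meets the red limiter clip. The clip (no pose given; 10 x 6 x 7 mm) sits 0.8 to 1.7 rad clockwise of it at the start. Only friction holds the clip: it slips when pressed with 0.45 N m (11 N at the nose); a turning moment 0.1 N m above the ring's own means contact
- hours_mark (a point): rim end of the black line on the top of the silver inner knob (hours), 13 mm from the knob axis, 44 mm over the deck. The knob turns at a touch (friction 0.012 N m) and is not driven by the ring
- send (a joint): travel of the blue send button, m: 0 up, 0.005 fully down. It starts to move at about 2 N, is fully down at 6 N on a hard stop, and springs back
- send_top (a point): centre of the top of the blue send button, diameter 26 mm, 7.5 mm over the deck when up
- jar: white plastic jar with twist cap, diameter 66 mm, height 56 mm; origin: centre of its underside. Bystander beside the programmer
- key: steel key with green silicone cover, 63 mm long, 7 mm high; origin: underside of the cover's centre, x along the blade. Bystander in front of the programmer
- remote: black remote control 150 x 42 x 17 mm; origin: centre of its underside, x along it. Bystander beside the programmer
- hairbrush: wooden hairbrush, 218 mm long along x, head 62 mm wide, bristles up, 31 mm high; origin: underside, between head and handle. Bystander
- cube: clear acrylic cube, 50 mm; origin: centre of its underside. Bystander
- perfume: amber glass perfume bottle, 30 x 52 mm, 90 mm high with its brass cap; origin: centre of its underside. Bystander
- dish: blue ceramic trinket dish, diameter 90 mm, 16 mm high; origin: centre of its underside. Bystander
Mind the look-alikes: they are no part of the job. What is shaped like the programmer but pink or purple is not meant.

How it is judged:
By the outcome, as a careful person would: the job done as asked, in the order asked, and still so for the second after the job is handed in, with the robot touching nothing.
It also fails if it takes over 72 s, if anything falls off the work surface, if the arm or the gripper's body presses on something with over 40 N, if the wrist force passes 120 N, or if a joint passes its speed limit or range.

## Working session

There is one attempt and no reset: what is moved stays moved. The work goes in short steps, Python scripts to look and compute and a tool call to move; the robot and the scene stay as the last step left them, time stands still between calls to the robot, and variables do not carry over. Pictures are saved under pics/ and viewed, at most 10 in all, crops included, and the job is handed in when it is done.

Besides the shell and the picture viewer there is one more tool, called after "Emit:" as name(argument=value, ...) on one line, values as JSON. move_arm: Moves the arm, as the interface text tells. Its arguments: {"type":"object","properties":{"commands":{"type":"array","items":{"type":"array","items":{"type":"number"}}}},"required":["commands"]}

```bash
ls; mkdir -p pics; python3 - <<'E'
from workcell import env
import cv2,numpy as np
a=env.grab_frame("top");b=env.grab_frame("side")
for n,i in(("top",a),("side",b)):
    np.save(f"pics/{n}0.npy",i);cv2.imwrite(f"pics/{n}0.png",i[...,::-1])
    m=env.camera_model(n);print(n,m["fx"],m["fy"],m["cx"],m["cy"]);print(np.round(m["T"],3))
s=env.get_state();print(s,env.tip_extent)
E
```

```text
pics
top 448.5278379246066 448.5278379246066 249.9562729147914 189.05661003566925
[[-0.012 -0.996  0.09   0.327]
 [-1.     0.011 -0.011  0.016]
 [ 0.01  -0.091 -0.996  1.608]
 [ 0.     0.     0.     1.   ]]
side 426.1645860297315 426.1645860297315 254.1583234647954 195.75935989034264
[[ 0.989 -0.08   0.122  0.263]
 [-0.145 -0.605  0.783 -1.176]
 [ 0.011 -0.792 -0.61   0.994]
 [ 0.     0.     0.     1.   ]]
{'clock': 0.1, 'joint_pos': array([-1.34342156e+00,  1.31120014e-01,  1.48921172e+00, -4.75302702e-05,
        1.52299018e+00, -8.54080590e-02]), 'joint_velocities': array([-8.15744965e-04, -1.48162813e-03, -2.17066171e-03,  5.74096671e-04,
       -1.74365595e-03,  3.38550842e-05]), 'effort': array([ 1.21473859e-03, -5.70953429e+01, -5.01941442e+01, -2.75341672e-04,
        8.12794460e-03,  2.25054390e-05]), 'ee_pos': array([ 0.18451691, -0.5704187 ,  0.24930607]), 'eef_rot': array([-3.13986565e+00, -1.00214250e-04,  3.12785051e-01]), 'ft_force': array([ 0.16840356,  0.07526996, -0.33378974]), 'moment': array([ 0.01651828, -0.01747727,  0.00319637]), 'finger_force': 0.0, 'width': 0.9983359306064163} 0.019
```

View pics/top0.png

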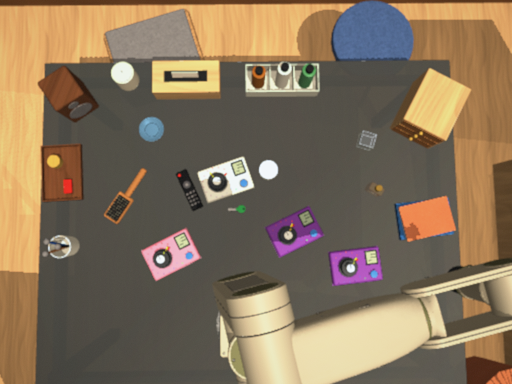

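View pics/side0.png

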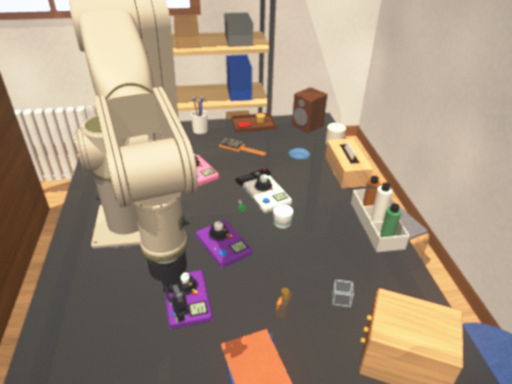

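The top view shows the white programmer at about (226,180), with the knob at (217,181) and the send button at (243,183). The jar is at (268,169), the remote at (189,189) and the key at (238,209). Pink and purple look-alikes lie nearer the robot.

```bash
cat > h.py <<'E'
import numpy as np,cv2
from workcell import env
from scipy.spatial.transform import Rotation as R
def ray(m,u,v,fish=False):
    x=np.array([(u-m["cx"])/m["fx"],(v-m["cy"])/m["fy"]])
    if fish:
        r=np.hypot(*x); d=np.r_[x*np.sinc(r/np.pi),np.cos(r)]
    else: d=np.r_[x,1]
    T=np.array(m["T"]); return T[:3,3],T[:3,:3]@d
def onz(m,u,v,z,fish=False):
    o,d=ray(m,u,v,fish); return o+d*(z-o[2])/d[2]
def rel(p,yaw=None):
    "target tcp p (pointing down, yaw) as tool-frame shift mm and turn"
    s=env.get_state(); A=R.from_euler('xyz',s["eef_rot"])
    t=A.inv().apply(np.array(p)-s["ee_pos"])*1000
    B=R.from_euler('xyz',[np.pi,0,yaw]) if yaw is not None else A
    return t.round(1),(A.inv()*B).as_rotvec().round(4)
E
python3 - <<'E'
from h import *
a=np.load("pics/top0.npy");m=env.camera_model("top")
hsv=cv2.cvtColor(a,cv2.COLOR_RGB2HSV)
w=((hsv[...,1]<60)&(hsv[...,2]>150)).astype(np.uint8)
w[:, :190]=0;w[:,257:]=0;w[:150]=0;w[205:]=0
c=max(cv2.findContours(w,0,1)[0],key=cv2.contourArea)
r=cv2.minAreaRect(c);print(r)
P=np.array([onz(m,*q,.033) for q in cv2.boxPoints(r)]);print(P.round(3),P.mean(0))
print(np.linalg.norm(P-np.roll(P,1,0),axis=1))
print("knob",onz(m,217,181,.07),"btn",onz(m,243,183,.04),"jar",onz(m,268,169,.056))
k=onz(m,217,181,.07)
print(rel([k[0]-.03,k[1]-.03,.3],0))
E
```

```text
((225.28732299804688, 179.24945068359375), (33.601356506347656, 50.118873596191406), 70.70995330810547)
[[ 0.534  0.188  0.033]
 [ 0.592  0.02   0.033]
 [ 0.478 -0.018  0.033]
 [ 0.421  0.149  0.033]] [0.50631213 0.08510328 0.033     ]
[0.1192026  0.17739721 0.11973354 0.17630213]
knob [0.49611439 0.11220224 0.07      ] btn [0.49133527 0.02279076 0.04      ] jar [ 0.53783476 -0.06506388  0.056     ]
(array([ 468.8, -534.4,  -49.7]), array([-1.700e-03,  2.000e-04,  3.128e-01]))
```

Units first: shifts go in shares of 600 mm and turns go in shares of 360 degrees. So -348 mm is -0.58, -319 mm is -0.5317.

Emit:
move_arm(commands=[[0.0417,-0.0483,-0.0333,0,0,0,1],[0.0833,-0.0967,-0.0667,0,0,0,1],[0.125,-0.145,-0.0833,0,0,0,1],[0.1667,-0.1933,-0.0833,0,0,0,1],[0.2083,-0.2417,-0.0833,0,0,0,1],[0.25,-0.29,-0.0833,0,0,0,1],[0.2917,-0.3383,-0.0833,0,0,0,1],[0.3333,-0.3867,-0.0833,0,0,0,1],[0.375,-0.435,-0.0833,0,0,0,1],[0.4167,-0.4833,-0.0833,0,0,0,1],[0.4583,-0.5317,-0.0833,0,0,0,1],[0.5,-0.58,-0.0833,0,0,0,1]])

```text
clock: 1.1
ee_pos: [0.3631, -0.1456, 0.3001]
eef_rot: [3.142, -0.0, 0.312]
ft_force: [1.0, 0.2, 1.0]
width: 0.999
finger_force: 0.0
```

In the tool's units: -186 mm is -0.31, 169 mm is 0.2817.

Emit:
move_arm(commands=[[0.0417,-0.0433,0,0,0,0,1],[0.0833,-0.0883,0,0,0,0,1],[0.125,-0.1333,0,0,0,0,1],[0.1667,-0.1783,0,0,0,0,1],[0.2083,-0.2233,0,0,0,0,1],[0.25,-0.2683,0,0,0,0,1],[0.2817,-0.31,0,0,0,0,0.64],[0.2817,-0.31,0,0,0,0,0.64],[0.2817,-0.31,0,0,0,0,0.64],[0.2817,-0.31,0,0,0,0,0.64],[0.2817,-0.31,0,0,0,0,0.64]])

```text
clock: 2.02
ee_pos: [0.4663, 0.0806, 0.3001]
eef_rot: [3.141, 0.001, 0.312]
ft_force: [0.2, -0.4, 0.4]
width: 0.64
finger_force: 0.0
```

```bash
python3 - <<'E'
from h import *
m=env.camera_model("wrist");s=env.get_state();a=env.grab_frame("wrist")
np.savez("pics/w1.npz",a=a,**{k:m[k] for k in("fx","fy","cx","cy","T")})
cv2.imwrite("pics/w1.png",a[...,::-1])
print(s["clock"],s["ee_pos"],s["eef_rot"],s["joint_pos"],s["width"],m["fx"],m["cx"],m["cy"],np.round(m["T"],3))
E
```

```text
2.0167 [0.46626927 0.08057784 0.30008908] [3.14132281e+00 5.73359292e-04 3.11774192e-01] [ 6.30036130e-02 -2.33351071e-01  1.74954683e+00 -4.03312746e-04
  1.62588616e+00  1.32200356e+00] 0.6401376732003632 297.3186396354542 255.2242190020828 191.73485668278747 [[ 0.307 -0.902 -0.304  0.544]
 [-0.952 -0.291 -0.1    0.106]
 [ 0.002  0.32  -0.947  0.425]
 [ 0.     0.     0.     1.   ]]
```

View pics/w1.png

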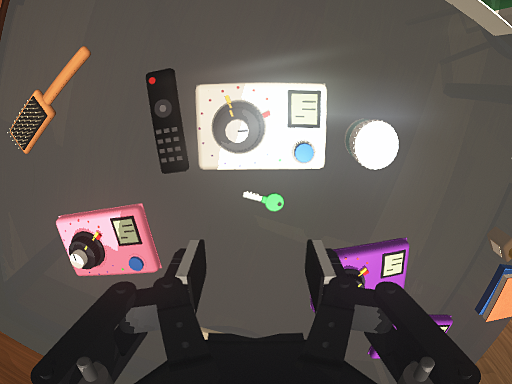

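The wrist view shows the knob at (238,130), the yellow nose at about (229,101), the red clip near (266,115), the button at (304,152) and the fingertips at about (198,241) and (313,241). Next I measure these by colour.

```bash
python3 - <<'E'
from h import *
d=np.load("pics/w1.npz");a=d["a"];m={k:d[k] for k in("fx","fy","cx","cy","T")}
H,S,V=[x.astype(int) for x in cv2.split(cv2.cvtColor(a,cv2.COLOR_RGB2HSV))]
roi=np.zeros(H.shape,bool);roi[80:175,192:330]=1
def blob(mask):
    n,l,st,c=cv2.connectedComponentsWithStats((mask&roi).astype(np.uint8));i=1+np.argsort(-st[1:,4])[:3];return [(c[j].round(1),st[j].tolist()) for j in i]
for n,mk,z in(("yellow",(H>15)&(H<35)&(S>130)&(V>120),.0365),("red",((H<8)|(H>172))&(S>120)&(V>100),.037),("blue",(H>95)&(H<125)&(S>120),.0405)):
    for c,st in blob(mk): print(n,c,st,onz(m,*c,z,True).round(4))
# silver knob top, ring dark
w=((S<50)&(V>140)&roi)
k=np.zeros_like(roi);k[115:148,222:255]=1
for c,st in blob(w&k): print("silver",c,st,onz(m,*c,.077,True).round(4))
dk=((V<90)&roi);dk[:,275:]=0
for c,st in blob(dk): print("dark",c,st)
w2=((S<60)&(V>130)&roi).astype(np.uint8)
c=max(cv2.findContours(w2,0,1)[0],key=cv2.contourArea)
q=np.array([onz(m,*p[0],.033,True)[:2]*1000 for p in c],np.float32)
r=cv2.minAreaRect(q);print("case",r)
# predicted tip points
s=np.array([.4663,.0806,.3001]);A=R.from_euler('xyz',[3.1413,.0006,.3118]);T=np.array(m["T"])
for dz in(6,14,19,27):
  for dx in(-11,11):
    p=T[:3,:3].T@(s+A.apply([dx/1e3,.0272,dz/1e3])-T[:3,3]);th=np.arctan2(np.hypot(*p[:2]),p[2]);u=p[:2]/np.hypot(*p[:2])*th*m["fx"]
    print(dz,dx,u+[m["cx"],m["cy"]])
cv2.imwrite("pics/c1.png",cv2.resize(a[75:290,170:345,::-1],None,fx=3.4,fy=2.75,interpolation=cv2.INTER_CUBIC))
E
```

```text
yellow [227.2  99.2] [225, 96, 6, 8, 21] [0.5286 0.1386 0.0365]
red [222.3  90.7] [222, 90, 2, 2, 3] [0.5374 0.1479 0.037 ]
red [237.5  87. ] [237, 87, 2, 1, 2] [0.5477 0.1306 0.037 ]
red [209.5 100. ] [209, 100, 2, 1, 2] [0.5211 0.1603 0.037 ]
blue [303.9 148.2] [295, 143, 18, 13, 32] [0.4987 0.0235 0.0405]
silver [240.6 131.8] [222, 115, 33, 33, 845] [0.4982 0.1089 0.077 ]
silver [251. 147.] [251, 147, 1, 1, 1] [0.4846 0.0918 0.077 ]
dark [229.5 170. ] [227, 170, 6, 1, 6]
dark [195.   87.5] [195, 87, 1, 2, 2]
dark [203. 170.] [203, 170, 1, 1, 1]
case ((510.0380554199219, 84.196533203125), (120.89069366455078, 177.57449340820312), 18.612825393676758)
6 -11 [306.53950744 278.60362851]
6 11 [309.98914436 243.02622219]
14 -11 [304.409568   270.47340414]
14 11 [307.46778024 235.84438195]
19 -11 [303.15315077 265.70461383]
19 11 [305.99539632 231.67145561]
27 -11 [301.25402272 258.53372955]
27 11 [303.79005552 225.44971783]
```

View pics/c1.png

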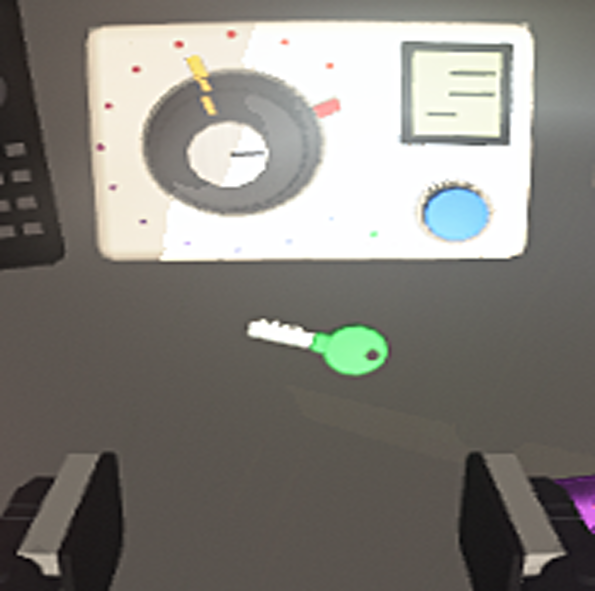

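The crop shows the nose at px (227.9,99.7), the clip at (266.2,113.9), the inner knob top at (237.4,131) and the button at (304.4,152.5). The fingertips stand about 9–13 mm ahead of the TCP at this opening.

```bash
python3 - <<'E'
from h import *
d=np.load("pics/w1.npz");a=d["a"];m={k:d[k] for k in("fx","fy","cx","cy","T")}
n=onz(m,227.9,99.7,.037,1);c=onz(m,266.2,113.9,.039,1);b=onz(m,304.4,152.5,.0405,1);k=onz(m,237.4,131,.077,1)
print(n,c,b,k)
# dark skirt outline at deck+6: dark, low-sat pixels near knob vs case
g=a.max(2).astype(int);S=cv2.cvtColor(a,cv2.COLOR_RGB2HSV)[...,1]
w=((g<150)).astype(np.uint8);w[:92]=0;w[162:]=0;w[:,:206]=0;w[:,271:]=0
C=max(cv2.findContours(w,0,1)[0],key=cv2.contourArea)
q=np.array([onz(m,*p[0],.037,True)[:2]*1000 for p in C],np.float32);print("ring",cv2.fitEllipse(q),cv2.fitEllipse(C))
ax=np.array([.4985,.1131])
for e in(ax,k[:2],np.array(cv2.fitEllipse(q)[0])/1e3):
    v=n[:2]-e;u=c[:2]-e
    print(e,np.hypot(*v),np.hypot(*u),np.arctan2(v[1],v[0]),np.arctan2(u[1],u[0]))
print(rel([*ax,.18],.8))
E
```

```text
[0.5282692  0.13748362 0.037     ] [0.52559604 0.08485702 0.039     ] [0.49343358 0.02083947 0.0405    ] [0.49798845 0.11277467 0.077     ]
ring ((497.1174621582031, 116.1197738647461), (59.35647964477539, 62.646175384521484), 166.77330017089844) ((236.6072998046875, 126.98648071289062), (44.938026428222656, 47.76819610595703), 116.54906463623047)
[0.4985 0.1131] 0.0384807233054423 0.03913899559995856 0.6862726413961496 -0.8061209528133118
[0.49798845 0.11277467] 0.03908268136669458 0.03926288220593492 0.6844184016997716 -0.7909822603658027
[0.49711746 0.11611977] 0.037773596024739856 0.04228934649834292 0.6011317546104107 -0.8319683700995354
(array([ 40.6, -21.3, 120.3]), array([ 2.000e-04,  2.000e-04, -4.888e-01]))
```

In the tool's units: 120 mm is 0.2, 100 mm is 0.1667, -0.788 rad is -0.1254.

Emit:
move_arm(commands=[[0.0167,-0.0083,0.0333,0,0,-0.0159,1],[0.0333,-0.0183,0.0667,0,0,-0.0318,1],[0.05,-0.0267,0.1167,0,0,-0.0477,1],[0.0667,-0.035,0.1667,0,0,-0.0637,1],[0.0667,-0.035,0.2,0,0,-0.0796,1],[0.0667,-0.035,0.2,0,0,-0.0955,1],[0.0667,-0.035,0.2,0,0,-0.1114,1],[0.0667,-0.035,0.2,0,0,-0.1254,1],[0.0667,-0.035,0.2,0,0,-0.1254,1],[0.0667,-0.035,0.2,0,0,-0.1254,1]])

```text
clock: 2.9
ee_pos: [0.4983, 0.1128, 0.1805]
eef_rot: [3.141, -0.0, 1.096]
ft_force: [0.3, -0.2, 0.4]
width: 1.001
finger_force: 0.0
```

```bash
python3 - <<'E'
from h import *
m=env.camera_model("wrist");s=env.get_state();a=env.grab_frame("wrist")
np.savez("pics/w2.npz",a=a,**{k:m[k] for k in("fx","fy","cx","cy","T")})
cv2.imwrite("pics/w2.png",a[...,::-1])
print(s["ee_pos"],s["eef_rot"],s["joint_pos"],s["moment"])
T=np.array(m["T"])
def proj(p):
    p=T[:3,:3].T@(np.array(p)-T[:3,3]);r=np.hypot(*p[:2]);return (p[:2]/r*np.arctan2(r,p[2])*m["fx"]+[m["cx"],m["cy"]]).round(1)
print("knob top",proj([.498,.113,.077]),"btn",proj([.4932,.0210,.0405]))
print(rel([.498,.113,.057],1.1))
E
```

```text
[0.49825916 0.11284804 0.18052677] [ 3.14121319e+00 -1.54456377e-04  1.09638804e+00] [ 1.22397193e-01 -6.82176622e-02  1.81964210e+00 -8.69227505e-05
  1.38976755e+00  5.96821147e-01] [-0.00821978  0.0188598   0.04087345]
knob top [255.  198.2] btn [291.  261.6]
(array([ -0.2,  -0.3, 123.6]), array([ 0.0005, -0.0003, -0.0038]))
```

View pics/w2.png

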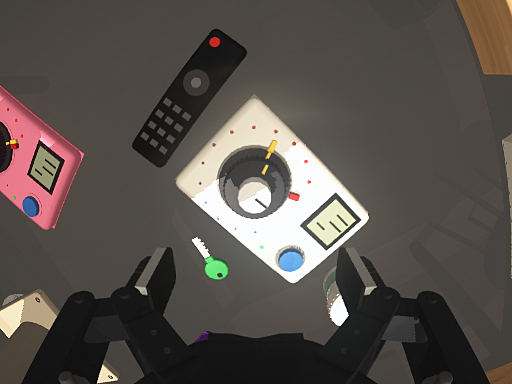

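The view shows the knob centred between the fingers, with its top at about (255,195), the nose at (269,155), the clip at (293,197) and the button at (291,260). I refine the axis from this nearer view.

```bash
python3 - <<'E'
from h import *
d=np.load("pics/w2.npz");a=d["a"];m={k:d[k] for k in("fx","fy","cx","cy","T")}
g=a.max(2);S=cv2.cvtColor(a,cv2.COLOR_RGB2HSV)
w=((g>125)&(S[...,1]<60)).astype(np.uint8)
k=np.zeros_like(w);cv2.circle(k,(255,196),22,1,-1)
C=max(cv2.findContours(w&k,0,1)[0],key=cv2.contourArea)
C=cv2.convexHull(C);q=np.array([onz(m,*p[0],.077,1)[:2]*1000 for p in C],np.float32)
print("knob circle",cv2.minEnclosingCircle(q),cv2.boundingRect(C))
w=((S[...,0]>95)&(S[...,0]<125)&(S[...,1]>110)).astype(np.uint8)
w[:240]=0;w[280:]=0;w[:,:270]=0;w[:,315:]=0
C=max(cv2.findContours(w,0,1)[0],key=cv2.contourArea);q=np.array([onz(m,*p[0],.0405,1)[:2]*1000 for p in C],np.float32)
print("btn",cv2.minEnclosingCircle(q))
gw=((g>110)&(S[...,1]<70)).astype(np.uint8);gw[:90]=0;gw[290:]=0;gw[:,:172]=0;gw[:,375:]=0
C=max(cv2.findContours(gw,0,1)[0],key=cv2.contourArea);q=np.array([onz(m,*p[0],.033,1)[:2]*1000 for p in C],np.float32);print("case",cv2.minAreaRect(q))
for n,u,v,z in(("nose tip",274,143,.036),("clip",293.5,197.5,.039)):print(n,onz(m,u,v,z,1))
cv2.imwrite("pics/c2.png",cv2.resize(a[90:290,170:375,::-1],None,fx=3,fy=3,interpolation=cv2.INTER_CUBIC))
E
```

```text
knob circle ((498.716552734375, 115.33252716064453), 15.795804023742676) (237, 177, 34, 37)
btn ((492.631591796875, 22.32084083557129), 13.038368225097656)
case ((508.1547546386719, 87.23622131347656), (116.75988006591797, 174.7493896484375), 18.481721878051758)
nose tip [0.53121694 0.13947456 0.036     ]
clip [0.52484879 0.08444501 0.039     ]
```

View pics/c2.png

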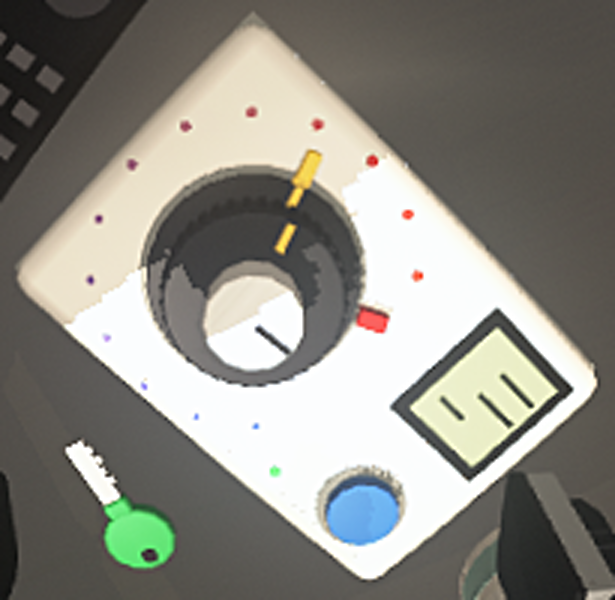

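In the tool's units: 123 mm is 0.205, 117 mm is 0.195.

Emit:
move_arm(commands=[[0.0017,-0.0017,0.05,0,0,0,1],[0.0017,-0.0017,0.0917,0,0,0,1],[0.0017,-0.0017,0.125,0,0,0,1],[0.0017,-0.0017,0.15,0,0,0,1],[0.0017,-0.0017,0.175,0,0,0,1],[0.0017,-0.0017,0.195,0,0,0,1],[0.0017,-0.0017,0.205,0,0,0,1],[0.0017,-0.0017,0.205,0,0,0,1],[0.0017,-0.0017,0.205,0,0,0,1]])

```text
clock: 3.7
ee_pos: [0.4979, 0.1151, 0.0576]
eef_rot: [3.142, -0.0, 1.1]
ft_force: [-0.2, 0.4, 0.0]
width: 1.002
finger_force: 0.0
```

```bash
python3 - <<'E'
from h import *
s=env.get_state()
print(s["ee_pos"],s["eef_rot"],s["ft_force"],s["moment"])
m=env.camera_model("side");a=env.grab_frame("side");T=np.array(m["T"])
p=T[:3,:3].T@(np.array([.498,.113,.06])-T[:3,3]);u,v=int(m["fx"]*p[0]/p[2]+m["cx"]),int(m["fy"]*p[1]/p[2]+m["cy"]);print(u,v)
cv2.imwrite("pics/s3.png",cv2.resize(a[v-60:v+40,u-60:u+60,::-1],None,fx=6,fy=6,interpolation=cv2.INTER_CUBIC))
E
```

```text
[0.49791615 0.11506006 0.05762679] [ 3.14153589e+00 -2.39185283e-05  1.09989903e+00] [-0.18595175  0.38939625  0.01079761] [0.02080994 0.0258658  0.03076214]
263 180
```

View pics/s3.png

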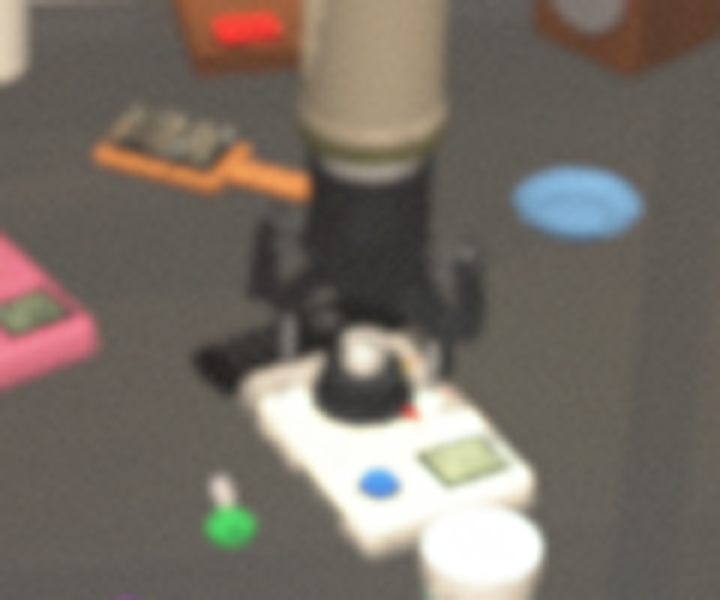

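The side crop shows the fingers straddling the dark knob with nothing touched. I close on the ring.

Emit:
move_arm(commands=[[0,0,0,0,0,0,0.5],[0,0,0,0,0,0,0.5],[0,0,0,0,0,0,0.5],[0,0,0,0,0,0,0.5],[0,0,0,0,0,0,0.5],[0,0,0,0,0,0,0.5],[0,0,0,0,0,0,0.5],[0,0,0,0,0,0,0.5]])

```text
clock: 4.42
ee_pos: [0.4985, 0.1153, 0.0586]
eef_rot: [3.14, -0.001, 1.101]
ft_force: [-3.0, -0.2, 7.1]
width: 0.605
finger_force: 61.4
```

```bash
cat > st.py <<'E'
from h import *
s=env.get_state()
for k in("clock","ee_pos","eef_rot","ft_force","moment","width","finger_force"):print(k,np.round(s[k],4))
A=R.from_euler('xyz',s["eef_rot"]);print("tool f",A.inv().apply(s["ft_force"]).round(2),"m",A.inv().apply(s["moment"]).round(3))
E
python3 st.py
```

```text
clock 4.4167
ee_pos [0.4985 0.1153 0.0586]
eef_rot [ 3.1403e+00 -8.0000e-04  1.1008e+00]
ft_force [-2.9878 -0.2152  7.1207]
moment [-0.0898  0.4448 -0.013 ]
width 0.6051
finger_force 61.366
tool f [-1.54 -2.56 -7.13] m [ 0.356 -0.282  0.013]
```

In the tool's units: -1 mm is -0.0017, 0.08 rad is 0.0127.

Emit:
move_arm(commands=[[0,0,-0.0017,0,0,0.0048,0.5],[0,0,-0.0017,0,0,0.0127,0.5],[0,0,-0.0017,0,0,0.0223,0.5],[0,0,-0.0017,0,0,0.0318,0.5],[0,0,-0.0017,0,0,0.0414,0.5],[0,0,-0.0017,0,0,0.0477,0.5],[0,0,-0.0017,0,0,0.0477,0.5]])

```text
clock: 5.0
ee_pos: [0.4987, 0.115, 0.0589]
eef_rot: [3.14, -0.001, 0.799]
ft_force: [3.4, -1.2, -3.6]
width: 0.607
finger_force: 64.7
```

```bash
python3 st.py
```

```text
clock 5.0
ee_pos [0.4987 0.115  0.0589]
eef_rot [ 3.1398e+00 -1.5000e-03  7.9880e-01]
ft_force [ 3.4476 -1.2434 -3.6139]
moment [-0.2537 -0.7437 -0.0911]
width 0.6075
finger_force 64.7167
tool f [1.51 3.33 3.62] m [-0.71   0.337  0.091]
```

```bash
cat > col.py <<'E'
from h import *
import sys
m=env.camera_model("wrist");a=env.grab_frame("wrist");np.savez(f"pics/{sys.argv[1]}.npz",a=a,**{k:m[k] for k in("fx","fy","cx","cy","T")})
cv2.imwrite(f"pics/{sys.argv[1]}.png",a[...,::-1])
H,S,V=[x.astype(int) for x in cv2.split(cv2.cvtColor(a,cv2.COLOR_RGB2HSV))]
ax=np.array([.498,.1145])
for n,mk,z in(("yel",(H>15)&(H<35)&(S>110)&(V>70),.038),("red",((H<6)|(H>174))&(S>130)&(V>70),.039),("blue",(H>95)&(H<125)&(S>120),.0405)):
    N,l,st,c=cv2.connectedComponentsWithStats(mk.astype(np.uint8))
    for j in 1+np.argsort(-st[1:,4])[:8]:
        p=onz(m,*c[j],z,1)[:2];v=p-ax
        if np.hypot(*v)<.12 and st[j,4]>3: print(n,c[j].round(1),st[j,4],p.round(4),"r %.4f ang %.3f"%(np.hypot(*v),np.arctan2(v[1],v[0])))
E
python3 col.py w4
```

```text
yel [285.3 194.6] 308 [0.532  0.1271] r 0.0363 ang 0.356
yel [275.  238.2] 111 [0.5108 0.1123] r 0.0130 ang -0.174
red [328.2 247. ] 46 [0.5286 0.0869] r 0.0413 ang -0.734
red [329.3 191.1] 33 [0.5501 0.1126] r 0.0521 ang -0.037
red [301.5 167.8] 31 [0.5477 0.1323] r 0.0528 ang 0.343
red [263.6 157.3] 29 [0.5376 0.1495] r 0.0528 ang 0.723
red [224.1 161.8] 24 [0.5219 0.1616] r 0.0528 ang 1.100
blue [351.6 336.1] 154 [0.4962 0.0152] r 0.0993 ang -1.589
blue [218.5 308.5] 4 [0.4522 0.1006] r 0.0478 ang -2.846
blue [280.  312.2] 4 [0.4777 0.0715] r 0.0476 ang -2.011
```

View pics/w4.png

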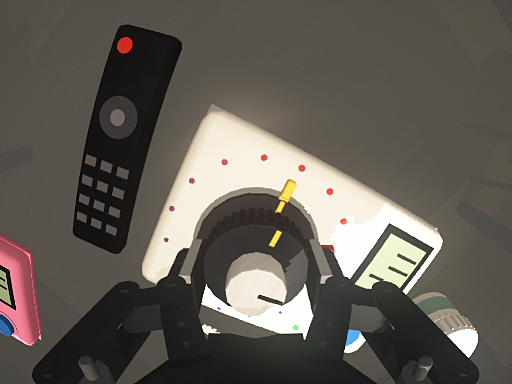

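The ring turns with the gripper. The nose is now at 0.36 rad (px 285,195), the clip at about -0.79 rad (px 328,247) and the hours line is still free. I estimate about 1.0 rad to contact.

In the tool's units: 0.36 rad is 0.0573.

Emit:
move_arm(commands=[[0,0,0,0,0,0.0095,0.5],[0,0,0,0,0,0.0191,0.5],[0,0,0,0,0,0.0286,0.5],[0,0,0,0,0,0.0382,0.5],[0,0,0,0,0,0.0477,0.5],[0,0,0,0,0,0.0573,0.5],[0,0,0,0,0,0.0668,0.5],[0,0,0,0,0,0.0764,0.5],[0,0,0,0,0,0.0859,0.5],[0,0,0,0,0,0.0955,0.5],[0,0,0,0,0,0.1035,0.5],[0,0,0,0,0,0.1114,0.5]])

```text
clock: 6.05
ee_pos: [0.4991, 0.1141, 0.0589]
eef_rot: [3.14, -0.003, 0.1]
ft_force: [7.3, -7.0, -3.9]
width: 0.609
finger_force: 64.6
```

```bash
python3 st.py; python3 col.py w5
```

```text
clock 6.05
ee_pos [0.4991 0.1141 0.0589]
eef_rot [ 3.1397e+00 -2.8000e-03  1.0000e-01]
ft_force [ 7.2721 -6.9666 -3.8868]
moment [-1.2009 -1.1358  0.1705]
width 0.6089
finger_force 64.5991
tool f [6.53 7.65 3.92] m [-1.308  1.011 -0.172]
yel [285.5 194.1] 313 [0.5324 0.102 ] r 0.0366 ang -0.350
yel [275.1 237.9] 111 [0.5065 0.1042] r 0.0134 ang -0.879
red [314.  209.4] 247 [0.5257 0.0857] r 0.0400 ang -0.804
red [272.6 158.1] 38 [0.5509 0.111 ] r 0.0530 ang -0.067
red [232.9 159.1] 37 [0.5484 0.1306] r 0.0529 ang 0.309
red [309.1 171.8] 36 [0.5458 0.0916] r 0.0530 ang -0.446
red [197.8 175.2] 26 [0.5384 0.1478] r 0.0524 ang 0.690
blue [401.1 265.6] 918 [0.4936 0.0223] r 0.0923 ang -1.618
blue [273.  313.5] 6 [0.4536 0.0986] r 0.0472 ang -2.798
blue [302.  303.5] 6 [0.4631 0.0816] r 0.0479 ang -2.386
blue [381. 266.] 5 [0.4931 0.0368] r 0.0778 ang -1.634
```

In the tool's units: 1.6 mm is 0.0027, 1 mm is 0.0017, 0.15 rad is 0.0239.

Emit:
move_arm(commands=[[0.0008,0.0013,0,0,0,0.0032,0.5],[0.0017,0.0027,0,0,0,0.008,0.5],[0.0017,0.0027,0,0,0,0.0127,0.5],[0.0017,0.0027,0,0,0,0.0175,0.5],[0.0017,0.0027,0,0,0,0.0207,0.5],[0.0017,0.0027,0,0,0,0.0223,0.5],[0.0017,0.0027,0,0,0,0.0239,0.5]])

```text
clock: 6.68
ee_pos: [0.4993, 0.1137, 0.0588]
eef_rot: [-3.141, -0.001, -0.049]
ft_force: [1.1, -1.2, 1.7]
width: 0.607
finger_force: 65.1
```

```bash
python3 st.py
```

```text
clock 6.6833
ee_pos [0.4993 0.1137 0.0588]
eef_rot [-3.1415e+00 -8.0000e-04 -4.8800e-02]
ft_force [ 1.1184 -1.1993  1.7406]
moment [-0.2017 -0.2419  0.0996]
width 0.6073
finger_force 65.1171
tool f [ 1.18  1.14 -1.74] m [-0.19   0.251 -0.1  ]
```

In the tool's units: 0.05 rad is 0.008.

Emit:
move_arm(commands=[[0,0,0,0,0,0.0016,0.5],[0,0,0,0,0,0.0032,0.5],[0,0,0,0,0,0.0048,0.5],[0,0,0,0,0,0.0064,0.5],[0,0,0,0,0,0.008,0.5]])

```text
clock: 7.1
ee_pos: [0.4992, 0.1136, 0.0587]
eef_rot: [-3.142, -0.001, -0.1]
ft_force: [1.3, -1.5, 6.0]
width: 0.606
finger_force: 65.3
```

```bash
python3 st.py; python3 col.py w6
```

```text
clock 7.1
ee_pos [0.4992 0.1136 0.0587]
eef_rot [-3.1415e+00 -7.0000e-04 -1.0000e-01]
ft_force [ 1.3111 -1.5243  5.9674]
moment [-0.3212 -0.2604  0.0539]
width 0.6058
finger_force 65.3306
tool f [ 1.46  1.39 -5.97] m [-0.294  0.291 -0.054]
yel [285.3 194.4] 309 [0.5293 0.0953] r 0.0367 ang -0.551
yel [274.7 238.6] 110 [0.5042 0.1027] r 0.0133 ang -1.087
red [304.4 199.7] 249 [0.5257 0.0855] r 0.0401 ang -0.808
red [291.  163.4] 41 [0.5457 0.0913] r 0.0531 ang -0.452
red [252.  156.9] 39 [0.5509 0.1104] r 0.0531 ang -0.077
red [213.6 165.8] 35 [0.5484 0.1301] r 0.0527 ang 0.300
red [184.1 187.7] 25 [0.5385 0.1472] r 0.0521 ang 0.679
red [168.  217.1] 20 [0.5229 0.1594] r 0.0513 ang 1.064
blue [408.7 240.1] 1025 [0.4935 0.0221] r 0.0925 ang -1.619
blue [288.  309.5] 6 [0.4538 0.0979] r 0.0473 ang -2.783
```

In the tool's units: 0.07 rad is 0.0111.

Emit:
move_arm(commands=[[0,0,0,0,0,0.0016,0.5],[0,0,0,0,0,0.0032,0.5],[0,0,0,0,0,0.0048,0.5],[0,0,0,0,0,0.0064,0.5],[0,0,0,0,0,0.008,0.5],[0,0,0,0,0,0.0095,0.5],[0,0,0,0,0,0.0111,0.5]])

```text
clock: 7.73
ee_pos: [0.4993, 0.1136, 0.0587]
eef_rot: [3.142, -0.001, -0.17]
ft_force: [1.4, -1.8, 5.5]
width: 0.603
finger_force: 65.4
```

```bash
python3 st.py | egrep "rot|tool|clock"; python3 col.py w7 | egrep "yel|red" | head -3
```

```text
clock 7.7333
eef_rot [ 3.1415e+00 -7.0000e-04 -1.7000e-01]
tool f [ 1.67  1.53 -5.53] m [-0.299  0.213 -0.046]
yel [285.3 194.5] 308 [0.5279 0.0931] r 0.0367 ang -0.621
yel [274.7 238.6] 110 [0.5034 0.1023] r 0.0134 ang -1.156
red [300.4 196.7] 249 [0.5257 0.0855] r 0.0401 ang -0.808
```

In the tool's units: 0.01 rad is 0.0016.

Emit:
move_arm(commands=[[0,0,0,0,0,0.0008,0.5],[0,0,0,0,0,0.0016,0.5]])

```text
clock: 7.95
ee_pos: [0.4993, 0.1135, 0.0587]
eef_rot: [3.142, -0.001, -0.18]
ft_force: [0.4, -2.0, 6.1]
width: 0.612
finger_force: 65.5
```

```bash
python3 st.py | egrep "rot|tool|clock"
```

```text
clock 7.95
eef_rot [ 3.1416e+00 -7.0000e-04 -1.7980e-01]
tool f [ 0.78  1.9  -6.1 ] m [-0.349  0.234 -0.041]
```

In the tool's units: 0.01 rad is 0.0016.

Emit:
move_arm(commands=[[0,0,0,0,0,0.0008,0.5],[0,0,0,0,0,0.0016,0.5]])

```text
clock: 8.12
ee_pos: [0.4992, 0.1135, 0.0587]
eef_rot: [3.142, -0.001, -0.19]
ft_force: [2.3, -1.7, 6.5]
width: 0.609
finger_force: 65.5
```

```bash
python3 st.py | egrep "rot|tool|clock"
```

```text
clock 8.1167
eef_rot [ 3.1415e+00 -7.0000e-04 -1.8980e-01]
tool f [ 2.61  1.26 -6.47] m [-0.343  0.253 -0.035]
```

In the tool's units: 0.01 rad is 0.0016.

Emit:
move_arm(commands=[[0,0,0,0,0,0.0008,0.5],[0,0,0,0,0,0.0016,0.5]])

```text
clock: 8.28
ee_pos: [0.4992, 0.1135, 0.0587]
eef_rot: [3.141, -0.001, -0.2]
ft_force: [0.1, -2.2, 5.6]
width: 0.607
finger_force: 65.5
```

```bash
python3 st.py | egrep "rot|tool|clock"; python3 col.py w8 | egrep "yel|red" | head -3
```

```text
clock 8.2833
eef_rot [ 3.1415e+00 -7.0000e-04 -1.9980e-01]
tool f [ 0.56  2.1  -5.63] m [-0.346  0.258 -0.092]
yel [285.4 194.4] 312 [0.5273 0.0922] r 0.0368 ang -0.652
yel [274.8 238.5] 111 [0.5031 0.1021] r 0.0134 ang -1.184
red [298.9 195.4] 245 [0.5257 0.0854] r 0.0402 ang -0.811
```

In the tool's units: 0.005 rad is 0.0008.

Emit:
move_arm(commands=[[0,0,0,0,0,0.0008,0.5],[0,0,0,0,0,0.0008,0.5]])

```text
clock: 8.5
ee_pos: [0.4992, 0.1135, 0.0587]
eef_rot: [3.142, -0.001, -0.205]
ft_force: [1.3, -2.0, 5.6]
width: 0.612
finger_force: 65.5
```

```bash
python3 st.py | egrep "rot|tool|clock"
```

```text
clock 8.5
eef_rot [ 3.1415e+00 -7.0000e-04 -2.0490e-01]
tool f [ 1.73  1.73 -5.55] m [-0.347  0.287  0.05 ]
```

In the tool's units: 0.005 rad is 0.0008.

Emit:
move_arm(commands=[[0,0,0,0,0,0.0008,0.5],[0,0,0,0,0,0.0008,0.5]])

```text
clock: 8.67
ee_pos: [0.4992, 0.1135, 0.0587]
eef_rot: [3.141, -0.001, -0.21]
ft_force: [1.2, -1.9, 6.2]
width: 0.605
finger_force: 65.5
```

```bash
python3 st.py | egrep "rot|tool|clock"
```

```text
clock 8.6667
eef_rot [ 3.1415e+00 -7.0000e-04 -2.0990e-01]
tool f [ 1.55  1.61 -6.2 ] m [-0.318  0.237  0.065]
```

```bash
cat > mz.py <<'E'
from h import *
L=[]
for i in range(6):
    L.append(env.get_state()["moment"][2]); env.grab_frame("side")
s=env.get_state();print(s["clock"],"yaw %.4f"%s["eef_rot"][2],"mz",np.round(L,3),"mean %.3f"%np.mean(L))
E
python3 mz.py
```

```text
8.9667 yaw -0.2097 mz [-0.065 -0.033  0.012 -0.03  -0.005  0.025] mean -0.016
```

In the tool's units: 0.005 rad is 0.0008.

Emit:
move_arm(commands=[[0,0,0,0,0,0.0008,0.5],[0,0,0,0,0,0.0008,0.5]])

```text
clock: 9.13
ee_pos: [0.4992, 0.1135, 0.0587]
eef_rot: [3.141, -0.001, -0.215]
ft_force: [0.8, -2.3, 5.4]
width: 0.609
finger_force: 65.5
```

```bash
python3 mz.py
```

```text
9.4333 yaw -0.2148 mz [-0.062 -0.078 -0.053  0.007 -0.026 -0.007] mean -0.037
```

In the tool's units: 0.005 rad is 0.0008.

Emit:
move_arm(commands=[[0,0,0,0,0,0.0008,0.5],[0,0,0,0,0,0.0008,0.5]])

```text
clock: 9.6
ee_pos: [0.4992, 0.1135, 0.0587]
eef_rot: [3.141, -0.001, -0.22]
ft_force: [1.7, -2.2, 5.9]
width: 0.606
finger_force: 65.6
```

```bash
python3 mz.py
```

```text
9.9 yaw -0.2197 mz [-0.016 -0.053 -0.004 -0.053 -0.068 -0.052] mean -0.041
```

In the tool's units: 0.005 rad is 0.0008.

Emit:
move_arm(commands=[[0,0,0,0,0,0.0008,0.5],[0,0,0,0,0,0.0008,0.5]])

```text
clock: 10.07
ee_pos: [0.4992, 0.1135, 0.0587]
eef_rot: [3.141, -0.001, -0.225]
ft_force: [0.3, -1.9, 5.3]
width: 0.61
finger_force: 65.6
```

```bash
python3 mz.py;python3 col.py w9 | egrep "yel|red" | head -3
```

```text
10.3667 yaw -0.2248 mz [-0.04  -0.072 -0.063 -0.088 -0.09  -0.031] mean -0.064
yel [285.5 194.2] 309 [0.5268 0.0913] r 0.0369 ang -0.678
yel [274.8 238.5] 111 [0.5027 0.1019] r 0.0135 ang -1.210
red [297.8 194.6] 223 [0.5255 0.0852] r 0.0402 ang -0.818
```

In the tool's units: 0.005 rad is 0.0008.

Emit:
move_arm(commands=[[0,0,0,0,0,0.0008,0.5],[0,0,0,0,0,0.0008,0.5]])

```text
clock: 10.58
ee_pos: [0.4992, 0.1135, 0.0587]
eef_rot: [3.141, -0.001, -0.23]
ft_force: [0.6, -2.8, 4.5]
width: 0.606
finger_force: 65.6
```

```bash
python3 mz.py;python3 col.py w10 | egrep "yel|red" | head -3
```

```text
10.8833 yaw -0.2298 mz [ 0.007 -0.073 -0.047 -0.015 -0.036 -0.121] mean -0.048
yel [285.5 194.2] 307 [0.5267 0.0912] r 0.0369 ang -0.682
yel [274.8 238.5] 111 [0.5027 0.1019] r 0.0135 ang -1.215
red [297.7 194.5] 217 [0.5254 0.0851] r 0.0402 ang -0.820
```

```bash
python3 - <<'E'
import cv2
a=cv2.imread("pics/w10.png");cv2.imwrite("pics/c10.png",cv2.resize(a[165:265,230:340],None,fx=6,fy=6,interpolation=cv2.INTER_NEAREST))
E
```

```text
(no output)
```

View pics/c10.png

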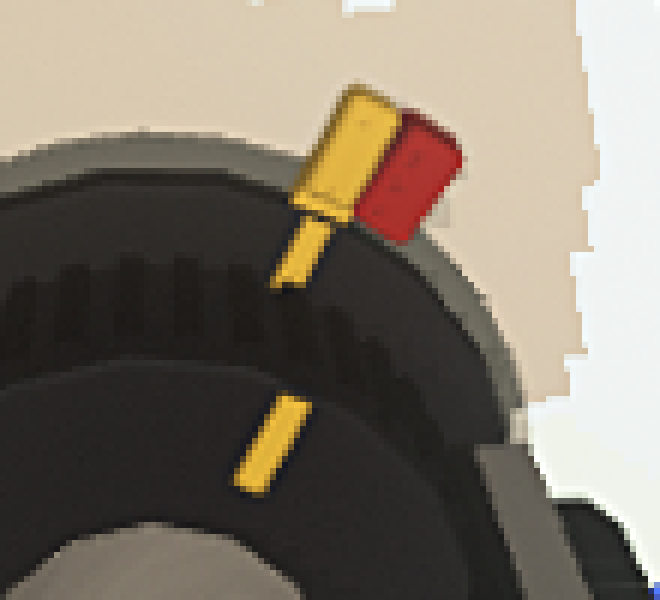

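The crop shows the yellow nose beside the red clip with virtually no gap left (boundary from px 297,184 to 289,201). I check from the clip's far edge that it hasn't shifted.

```bash
cat > edge.py <<'E'
from h import *
import sys
for n in sys.argv[1:]:
    d=np.load(f"pics/{n}.npz");a=d["a"];m={k:d[k] for k in("fx","fy","cx","cy","T")}
    H,S,V=[x.astype(int) for x in cv2.split(cv2.cvtColor(a,cv2.COLOR_RGB2HSV))]
    out=[]
    for mk,z in((((H<6)|(H>174))&(S>130)&(V>70),.040),((H>15)&(H<35)&(S>110)&(V>70),.039)):
        v,u=np.nonzero(mk);p=np.array([onz(m,x,y,z,1)[:2] for x,y in zip(u,v)])-[.4992,.1135]
        r=np.hypot(*p.T);t=np.arctan2(p[:,1],p[:,0]);k=(r>.036)&(r<.046)&(abs(t+.7)<.6 if z==.040 else True)
        e=[]  # edges per radial bin, median
        for r0 in np.arange(.037,.0441,.001):
            q=t[k&(abs(r-r0)<.0006)]
            if len(q)>3:e.append((q.min(),q.max()))
        out+=list(np.median(e,0).round(4))
    print(n,"clip far,near; nose cw,ccw:",out)
E
python3 edge.py w5 w6 w7 w8 w9 w10
```

```text
w5 clip far,near; nose cw,ccw: [np.float64(-0.8915), np.float64(-0.7038), np.float64(-0.3895), np.float64(-0.2625)]
w6 clip far,near; nose cw,ccw: [np.float64(-0.891), np.float64(-0.7154), np.float64(-0.5992), np.float64(-0.4713)]
w7 clip far,near; nose cw,ccw: [np.float64(-0.8898), np.float64(-0.7196), np.float64(-0.672), np.float64(-0.5441)]
w8 clip far,near; nose cw,ccw: [np.float64(-0.891), np.float64(-0.7248), np.float64(-0.7057), np.float64(-0.5751)]
w9 clip far,near; nose cw,ccw: [np.float64(-0.8889), np.float64(-0.7386), np.float64(-0.7338), np.float64(-0.6011)]
w10 clip far,near; nose cw,ccw: [np.float64(-0.8896), np.float64(-0.7438), np.float64(-0.7375), np.float64(-0.6063)]
```

The clip hasn't moved (far edge steady at -0.890) and a few mrad remain, so I take smaller steps.

In the tool's units: 0.004 rad is 0.0006.

Emit:
move_arm(commands=[[0,0,0,0,0,0.0006,0.5],[0,0,0,0,0,0.0006,0.5]])

```text
clock: 11.1
ee_pos: [0.4992, 0.1135, 0.0587]
eef_rot: [3.141, -0.001, -0.234]
ft_force: [0.8, -1.7, 4.9]
width: 0.606
finger_force: 65.6
```

```bash
python3 mz.py;python3 col.py w11 >/dev/null; python3 edge.py w11
```

```text
11.4 yaw -0.2336 mz [0.155 0.094 0.092 0.07  0.061 0.069] mean 0.090
w11 clip far,near; nose cw,ccw: [np.float64(-0.8914), np.float64(-0.7466), np.float64(-0.7407), np.float64(-0.6102)]
```

In the tool's units: 0.002 rad is 0.0003.

Emit:
move_arm(commands=[[0,0,0,0,0,0.0003,0.5],[0,0,0,0,0,0.0003,0.5]])

```text
clock: 11.62
ee_pos: [0.4992, 0.1135, 0.0587]
eef_rot: [3.141, -0.001, -0.235]
ft_force: [1.4, -2.3, 5.8]
width: 0.609
finger_force: 65.6
```

```bash
python3 mz.py;python3 col.py w12 >/dev/null; python3 edge.py w12
```

```text
11.9167 yaw -0.2354 mz [0.251 0.199 0.214 0.21  0.241 0.168] mean 0.214
w12 clip far,near; nose cw,ccw: [np.float64(-0.8889), np.float64(-0.7478), np.float64(-0.7404), np.float64(-0.6121)]
```

Contact is confirmed: the moment rises 0.12 N m over 2 mrad, and neither nose nor clip has moved. I release and lift straight up.

In the tool's units: -122 mm is -0.2033, -90 mm is -0.15.

Emit:
move_arm(commands=[[0,0,0,0,0,0,1],[0,0,0,0,0,0,1],[0,0,0,0,0,0,1],[0,0,0,0,0,0,1],[0,0,0,0,0,0,1],[0,0,0,0,0,0,1],[0,0,-0.0167,0,0,0,1],[0,0,-0.05,0,0,0,1],[0,0,-0.1,0,0,0,1],[0,0,-0.15,0,0,0,1],[0,0,-0.2033,0,0,0,1],[0,0,-0.2033,0,0,0,1]])

```text
clock: 12.97
ee_pos: [0.5027, 0.1142, 0.1888]
eef_rot: [-3.137, -0.011, -0.235]
ft_force: [0.8, -0.1, 0.8]
width: 1.004
finger_force: 0.0
```

```bash
python3 st.py;python3 col.py w13; python3 edge.py w13; python3 - <<'E'
from h import *
print(rel([.4925,.0215,.15],.33))
E
```

```text
clock 12.9667
ee_pos [0.5027 0.1142 0.1888]
eef_rot [-3.1375 -0.0108 -0.2351]
ft_force [ 0.8148 -0.1248  0.7749]
moment [ 0.0081 -0.0845 -0.0391]
width 1.0035
finger_force 0.0
tool f [ 0.83 -0.07 -0.77] m [0.027 0.08  0.039]
yel [274.1 153.7] 93 [0.5268 0.0909] r 0.0372 ang -0.686
yel [268. 174.] 31 [0.5088 0.101 ] r 0.0173 ang -0.897
red [280.5 154. ] 56 [0.5254 0.0852] r 0.0401 ang -0.820
red [228.2 142. ] 10 [0.5479 0.1302] r 0.0523 ang 0.305
red [248. 134.] 9 [0.5508 0.1104] r 0.0530 ang -0.077
red [270. 135.] 9 [0.5452 0.0908] r 0.0528 ang -0.466
blue [350.2 170.7] 409 [0.4945 0.0213] r 0.0933 ang -1.608
w13 clip far,near; nose cw,ccw: [np.float64(-0.8738), np.float64(-0.7637), np.float64(-0.7401), np.float64(-0.6191)]
(array([12.2, 92.3, 35.6]), array([-0.0007, -0.009 , -0.5652]))
```

View pics/w13.png

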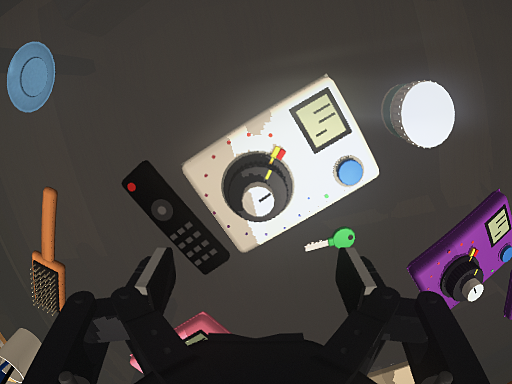

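The view shows the nose still against the clip at (277,154), the hours knob undisturbed and the button at (350,171). I move over the button with the fingers shutting.

In the tool's units: 91 mm is 0.1517, 75 mm is 0.125.

Emit:
move_arm(commands=[[0.0067,0.0367,0,0,0,0,0],[0.0133,0.075,0,0,0,0,0],[0.02,0.1133,0,0,0,0,0],[0.0283,0.1517,0,0,0,0,0],[0.0283,0.1517,0.05,0,0,0,0],[0.0283,0.1517,0.0917,0,0,0,0],[0.0283,0.1517,0.125,0,0,0,0],[0.0283,0.1517,0.125,0,0,0,0],[0.0283,0.1517,0.125,0,0,0,0],[0.0283,0.1517,0.125,0,0,0,0]])

```text
clock: 13.85
ee_pos: [0.4947, 0.0213, 0.1063]
eef_rot: [-3.141, -0.001, -0.235]
ft_force: [-1.2, -0.5, -0.1]
width: -0.0
finger_force: 0.0
```

```bash
python3 st.py; python3 - <<'E'
from h import *
print(rel([.4942,.0215,.066]))
E
```

```text
clock 13.85
ee_pos [0.4947 0.0213 0.1063]
eef_rot [-3.1415e+00 -7.0000e-04 -2.3510e-01]
ft_force [-1.159  -0.4627 -0.1128]
moment [ 0.025  -0.0053 -0.0086]
width -0.0005
finger_force 0.0
tool f [-1.02  0.72  0.11] m [ 0.026 -0.001  0.009]
(array([-0.5, -0.1, 40.3]), array([0., 0., 0.]))
```

In the tool's units: 43 mm is 0.0717, 40 mm is 0.0667.

Emit:
move_arm(commands=[[0,0,0.025,0,0,0,0],[0,0,0.05,0,0,0,0],[0,0,0.0667,0,0,0,0],[0,0,0.0717,0,0,0,0],[0,0,0.0717,0,0,0,0]])

```text
clock: 14.27
ee_pos: [0.4941, 0.0213, 0.0623]
eef_rot: [3.142, 0.0, -0.235]
ft_force: [0.1, -0.3, 0.4]
width: -0.004
finger_force: 0.0
```

In the tool's units: 4 mm is 0.0067, 3 mm is 0.005.

Emit:
move_arm(commands=[[0,0,0.0017,0,0,0,0],[0,0,0.0033,0,0,0,0],[0,0,0.005,0,0,0,0],[0,0,0.0067,0,0,0,0],[0,0,0.0067,0,0,0,0]])

```text
clock: 14.68
ee_pos: [0.4949, 0.0212, 0.0589]
eef_rot: [-3.141, -0.001, -0.235]
ft_force: [0.9, -0.1, 2.4]
width: -0.001
finger_force: 1.2
```

In the tool's units: 3 mm is 0.005, 2 mm is 0.0033.

Emit:
move_arm(commands=[[0,0,0.0017,0,0,0,0],[0,0,0.0033,0,0,0,0],[0,0,0.005,0,0,0,0],[0,0,0.005,0,0,0,0]])

```text
clock: 15.02
ee_pos: [0.4948, 0.0212, 0.0556]
eef_rot: [-3.141, -0.001, -0.235]
ft_force: [1.3, 0.7, 5.0]
width: 0.002
finger_force: 2.5
```

In the tool's units: 1 mm is 0.0017, 0.5 mm is 0.0008.

Emit:
move_arm(commands=[[0,0,0.0008,0,0,0,0],[0,0,0.0017,0,0,0,0],[0,0,0.0017,0,0,0,0]])

```text
clock: 15.27
ee_pos: [0.4948, 0.0212, 0.0548]
eef_rot: [-3.141, -0.001, -0.235]
ft_force: [0.7, 0.1, 5.7]
width: -0.0
finger_force: 2.8
```

In the tool's units: 0.5 mm is 0.0008.

Emit:
move_arm(commands=[[0,0,0.0008,0,0,0,0],[0,0,0.0008,0,0,0,0]])

```text
clock: 15.43
ee_pos: [0.4948, 0.0212, 0.0545]
eef_rot: [-3.141, -0.001, -0.235]
ft_force: [0.9, 0.7, 7.6]
width: 0.002
finger_force: 3.7
```

Emit:
move_arm(commands=[[0,0,0.0008,0,0,0,0],[0,0,0.0008,0,0,0,0]])

```text
clock: 15.6
ee_pos: [0.4949, 0.0212, 0.0545]
eef_rot: [-3.141, -0.001, -0.235]
ft_force: [-2.4, 0.6, 12.5]
width: -0.004
finger_force: 6.2
```

Hard stop reached: z stays at 0.0545 while the force rises to 12.5 N. I lift and move clear.

In the tool's units: -140 mm is -0.2333, -110 mm is -0.1833.

Emit:
move_arm(commands=[[0,0,-0.005,0,0,0,0],[0,0,-0.0117,0,0,0,0],[0,0,-0.025,0,0,0,0],[0,0,-0.0583,0,0,0,0],[0,0,-0.1167,0,0,0,0],[0,0,-0.1833,0,0,0,0],[0,0,-0.2333,0,0,0,0],[0,0,-0.2333,0,0,0,0],[0,0,-0.2333,0,0,0,0],[0,0,-0.2333,0,0,0,0]])

```text
clock: 16.43
ee_pos: [0.4935, 0.0213, 0.1926]
eef_rot: [3.141, 0.001, -0.235]
ft_force: [-0.5, 0.3, -0.1]
width: -0.001
finger_force: 0.0
```

```bash
python3 st.py; python3 col.py w14; python3 edge.py w14
```

```text
clock 16.4333
ee_pos [0.4935 0.0213 0.1926]
eef_rot [ 3.1414e+00  1.4000e-03 -2.3520e-01]
ft_force [-0.4956  0.3355 -0.1163]
moment [-0.0032 -0.0389  0.0521]
width -0.0007
finger_force 0.0
tool f [-0.56 -0.21  0.12] m [ 0.006  0.039 -0.052]
yel [178.4 164.7] 74 [0.5267 0.0913] r 0.0369 ang -0.681
yel [167.2 185.2] 34 [0.5093 0.1093] r 0.0125 ang -0.430
red [184.4 164.5] 57 [0.5256 0.085 ] r 0.0404 ang -0.819
red [174.8 146.5] 10 [0.5452 0.0891] r 0.0536 ang -0.493
red [155.1 146.7] 9 [0.5504 0.1088] r 0.0527 ang -0.108
red [127.  167.7] 7 [0.538  0.1459] r 0.0509 ang 0.666
red [138.3 154. ] 7 [0.5482 0.1287] r 0.0522 ang 0.276
blue [255.1 180.8] 508 [0.4935 0.0215] r 0.0931 ang -1.619
w14 clip far,near; nose cw,ccw: [np.float64(-0.8814), np.float64(-0.766), np.float64(-0.7367), np.float64(-0.6379)]
```

The nose (-0.68 rad) and the clip (-0.82 rad) are unchanged, and the arm is clear.

```bash
python3 -c "
from workcell import env
print(env.finish_job())"
```

```text
the job is handed in; nothing more can be done
None
```

I turned the outer ring clockwise until its nose rested against the red clip, without moving the clip; the hours knob was not touched and looked undisturbed. I then pressed the send button to its stop (about 12 N), released it, moved the arm clear and handed the job in at about 16.5 s; no verdict was returned.

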